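# Turn the seed plate, space it and hold it flush

### The arm

A 6-joint arm with a two-finger parallel gripper is mounted at the origin on the work surface. World frame = base frame: x ahead of the robot, y to its left, z up, the work surface at z = 0. Lengths are in m, angles in rad, forces in N, time in s.
With the tool pointing down it reaches from about 0.25 to 0.775 m from the base axis. Payload 4 kg.
Tool frame: the origin (TCP) lies midway between the tips of the shut fingers; the grasp point (between the pads) lies 19 mm behind it; z points along the fingers, y is the line along which they close (so a half turn about z gives the same grasp; the last joint's range is limited). The gripper opens to 94 mm and grips with 3 to 60 N. Pads are 16 mm wide; open, the fingers measure 119 mm over their backs; the gripper's body (75 mm by 177 mm) begins 78 mm behind the grasp point.
Start: joints at [-1.38, 0.087, 1.371, -0, 1.684, -0.103], TCP at [0.159, -0.526, 0.206] pointing down, gripper open.
Joint ranges: [-3.1, 3.1], [-0.76, 2.03], [0.27, 2.55], [-1.08, 4.22], [0.17, 2.65], [-2.57, 2.57]. Speed limits (rad/s): [2.79, 2.79, 3.14, 3.14, 3.14, 3.14].

### API

Orientations are given as [roll, pitch, yaw] about the fixed x, y, z axes, in that order (R = Rz(yaw) Ry(pitch) Rx(roll)).
In Python, from bench import robot gives the robot as it stands.
- The arm moves only by the tool servo_tool, never from a script. Its argument "moves" is a list of rows, each a list of 5 numbers: the shift along the tool's x, y, z in units of 25 mm (1.0 is 25 mm), then the turn about the tool's z in units of 6 degrees (1.0 is 6 degrees), then the closure, from 0 (fully open) to 1 (shut). In form: [[dx, dy, dz, yaw, gripper], ...]. A call has 1 to 10 rows; each row is the pose to reach, as a shift and turn from the pose commanded when the call began, along the tool's axes at that moment; what a row does not reach only later rows make up. A row lasts 1/12 s, in which the tool goes at most 41.7 mm and 7.16 degrees, less where a joint would pass 70% of its speed; a pose out of reach is approached as far as the arm can. A call with a gripper value outside its range is refused whole. The fingers move at their own pace and stop on an object; the grip force is fixed at half the most. Time passes only in rows, so rows that repeat a pose let the fingers close. It gives the time, the measured TCP pose, the force, the opening and the grip force at its end, in the units of the state.
- robot.get_obs(): the state, without advancing time (a new reading comes with each control period).
- robot.snapshot(name): name is "scene" or "top"; returns a dict with "image" (384x512x3 uint8, blue, green, red), "fx", "fy", "cx", "cy" (pixels), "eye" and "orientation" of the camera in the world. Camera axes: x right, y down, z forward; pixel columns grow to the right and rows downward; lengths in m; the calibration is good to about 2 mm. A picture is of the moment at which its call begins. There is no depth.
- robot.close_job(): hands the job in; it is judged then, once.
The state is a dict: "time": time; "joint_positions": joint angles; "qvel": joint speeds; "joint_torque": joint torques, N m; "tool_pos": TCP position; "ee_rot": TCP orientation; "wrist_force": force on the tool from outside, world axes, zero at the start; "wrist_torque": the same for the moment, N m; "width": finger opening in m; "finger_force": force on a finger pad.
Only numpy, scipy, OpenCV 4.12 (cv2) and the standard library are available. Lean on these libraries where they do the work, as an engineer would, in place of code of your own. Each camera call takes 0.05 s, during which the arm holds its last target. There are 200 camera calls.

### The job

On the white stand, first turn the hinged specimen plate right over by its steel bail so that its seeded face is up. Then slide one end of the orange spacer lengthwise under the end of the plate where the gap is wide enough for it (never try it on the high ledge, where the gap is too tight), most of the way to its handle, and leave it lying there on the low ledge. Finish by pressing the plate straight down with the fingertips until it lies flush on the spacer, and keep holding it pressed when you stop; do not disturb the jars and the dish.

Things in the scene. Friction and masses are not known exactly. Their poses are not given: they have to be found in the camera images.
- stand: White base plate fixed to the bench, 170 (x) x 270 (y) x 6 mm high; origin at the centre of its underside. The plate's hinge axis runs along the stand's y, straight above the origin, at z = 33 mm with the carriage up. At first the plate lies on the stand's -x side (towards the robot), turned over on the +x side: then its underside is at z = 29.5 mm, its top at 36.5 mm, carriage up.
- plate (a joint): Hinge of the specimen plate, rad: 0 at the start (level, blue face up), pi/2 upright, pi turned right over (level against its stop, white face with brown seeds up). Past upright it falls over by itself. The plate (0.2 kg) is 68 mm wide (8 to 76 mm from the hinge axis), 120 mm long (along the hinge, centred on the stand), 7 mm thick.
- carriage (a joint): How far the sprung carriage that bears the hinge and plate is pressed down, m: 0 up (where springs hold it), 0.0055 when the plate lies flush on the spacer, stop at 0.009. Pressing it to flush takes about 7 N.
- plate_bar (a point): Middle of the cross bar of the plate's steel bail: round bar, 10 mm diameter, parallel to the hinge and 118 mm from its axis, level with the plate's mid-thickness. 74 mm is clear between the bail's arms, 37 mm between bar and plate edge. The bar can turn between the fingers as the plate swings.
- plate_mid (a point): Centre of the specimen plate (mid-thickness), 42 mm from the hinge axis; the place to press.
- low_ledge: Grey fixed ledge on the stand's +x side, 50 (x) x 120 (y) x 6 mm high, origin centred under it (z = 6 mm; top at z = 12 mm), yaw as the stand. Centred 43 mm from the hinge axis and 64 mm to one or other side along the stand's y: inner half under the turned plate (which ends 60 mm from the stand's middle), outer half open. Gap under the plate 17.5 mm, carriage up.
- high_ledge: As low_ledge but black and 16 mm high (top at z = 22 mm), under the plate's other end; the gap there is 7.5 mm, too tight for the spacer.
- spacer: Loose spacer, origin at the centre of its underside: orange bar 30 (x) x 104 (y) x 12 mm high, with a black upright handle at its middle, 16 (x) x 24 (y) mm, from 12 to 52 mm above the underside. Grip the handle across its 16 mm. Both ends are alike: 40 mm of bar on either side of the handle. 80 g.
- red_jar: Amber jar with a red lid, 58 mm diameter, 100 mm high, origin under its centre. Leave alone.
- white_jar: Amber jar with a white lid, 58 mm diameter, 100 mm high, origin under its centre. Leave alone.
- dish: White dish, 90 mm diameter, 18 mm high, origin under its centre. Leave alone.
Not all that is in view belongs to the job. There is more than one size of the spacer; the job needs the smallest.

How it is judged:
On the way, in this order (a step that is already met when the one before it is completed fails the run):
1. the plate is turned right over, seeded face up (value of joint plate above 3.05 rad), for 0.2 s.
2. one end of the spacer lies on the low ledge under the plate's end, let go (value of joint plate above 3.05 rad and y of spacer in the frame of low_ledge between -0.027 and 0.027 m and x of spacer in the frame of low_ledge between -0.014 and 0.014 m and z of spacer in the frame of low_ledge between 0.003 and 0.009 m and angle between the y axis of spacer and the y axis of low_ledge, either way round below 0.2 rad and contact force between the fingers and spacer below 0.2 N), for 0.2 s.
At the end, for the whole second after the job is handed in: Plate turned (hinge > 3.05 rad); spacer let go on the low ledge, an end 21 mm or more under the plate (origin within 27 mm lengthwise, 14 mm crosswise, 0.2 rad of the ledge); fingers press the plate (> 4 N) onto the spacer (> 1.5 N), carriage 4 to 7.5 mm down, held (all of step 2 and value of joint carriage between 0.004 and 0.0075 m and contact force between plate and spacer above 1.5 N and contact force between the fingers and plate above 4 N); the arm keeps its last pose, push and grip.
It fails at once if the spacer is tried on the high ledge (contact force between spacer and high_ledge above 4 N).
It fails at once if the red jar is disturbed (distance of red_jar from where it was at the start of the episode above 0.03 m).
It fails at once if the white jar is disturbed (distance of white_jar from where it was at the start of the episode above 0.03 m).
It fails at once if the dish is disturbed (distance of dish from where it was at the start of the episode above 0.03 m).
It also fails if it takes over 69 s, if anything falls off the work surface, if the arm or the gripper's body presses on something with over 40 N, if the wrist force passes 120 N, or if a joint passes its speed limit or range.

## Working session

There is one attempt and no reset: what is moved stays moved. The work goes in short steps, Python scripts to look and compute and a tool call to move; the robot and the scene stay as the last step left them, time stands still between calls to the robot, and variables do not carry over. Pictures are saved under pics/ and viewed, at most 10 in all, crops included, and the job is handed in when it is done.

Besides the shell and the picture viewer there is one more tool, called after "Request:" by a JSON object that holds its "fn" and its "kwargs", one argument or row to a line. servo_tool: Moves the arm, as the interface text tells. Its arguments: {"type":"object","properties":{"moves":{"type":"array"}},"required":["moves"]}

```bash
mkdir -p pics; cat > h.py <<'E'
import numpy as np,cv2
from bench import robot
from scipy.spatial.transform import Rotation as R
def snap(n,fn=None):
    s=robot.snapshot(n)
    if fn: cv2.imwrite('pics/'+fn,s['image'])
    return s
def cam(s):
    o=np.array(s['orientation'],float)
    if o.shape==(3,3): M=o
    elif o.size==4: M=R.from_quat(o).as_matrix()
    else: M=R.from_euler('xyz',o).as_matrix()
    return M,np.array(s['eye'])
def ray(s,u,v,z):
    M,e=cam(s); d=M@np.array([(u-s['cx'])/s['fx'],(v-s['cy'])/s['fy'],1])
    return e+d*(z-e[2])/d[2]
def proj(s,p):
    M,e=cam(s); c=M.T@(np.array(p)-e)
    return np.array([s['fx']*c[0]/c[2]+s['cx'],s['fy']*c[1]/c[2]+s['cy']])
E
python3 - <<'E'
from h import *
a=snap('top','top0.png');b=snap('scene','scene0.png')
for s in(a,b): print({k:s[k] for k in s if k!='image'})
print(robot.get_obs())
E
```

```text
{'fx': 371.981274251191, 'fy': 371.981274251191, 'cx': 259.5675229718056, 'cy': 188.41965956931375, 'eye': array([0.43071965, 0.04527222, 1.04843259]), 'orientation': array([-3.04052094, -0.00774701, -1.59149771])}
{'fx': 352.39833125861395, 'fy': 352.39833125861395, 'cx': 253.900738568582, 'cy': 191.81744793521233, 'eye': array([1.04539426, 0.02332649, 0.80908364]), 'orientation': array([-2.55756359,  0.00587421,  1.58054439])}
{'time': 0.1, 'joint_positions': array([-1.38011637e+00,  8.79186047e-02,  1.37207802e+00, -2.76198752e-05,
        1.68359727e+00, -1.03085262e-01]), 'qvel': array([-0.00088703, -0.00249887, -0.00425338,  0.00171385, -0.00158195,
        0.00066898]), 'joint_torque': array([ 1.37240851e-03, -3.41251016e+01, -3.03302228e+01,  7.19697587e-02,
        3.04116053e-02, -9.89714840e-05]), 'tool_pos': array([ 0.15915858, -0.5259608 ,  0.20441345]), 'ee_rot': array([-3.13959921e+00, -1.78628317e-04,  2.93761957e-01]), 'wrist_force': array([ 0.09769809,  0.68071836, -0.52444594]), 'wrist_torque': array([ 0.01648436,  0.05075049, -0.03817697]), 'finger_force': 0.0, 'width': 0.09434720961554728}
```

View pics/top0.png

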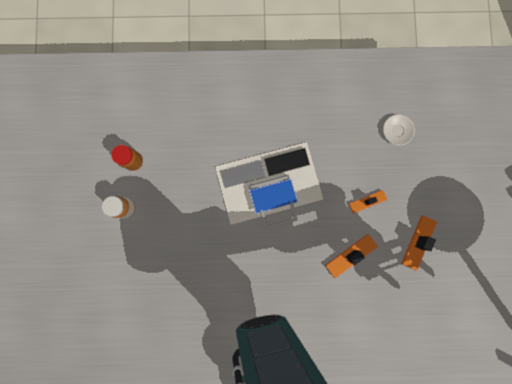

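View pics/scene0.png

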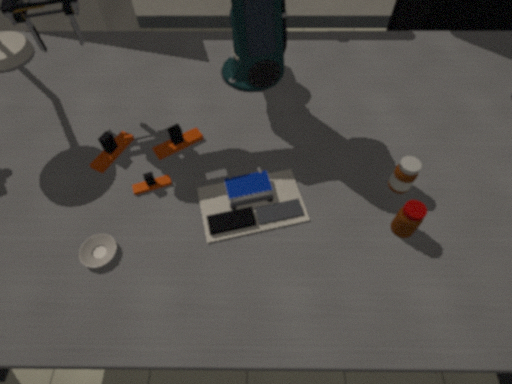

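Top view: the stand is near (269,184), the blue plate at (273,196) and its bail bar near (279,221). The grey low ledge is at (241,174) and the black high ledge at (287,161). 
Spacer candidates in the top view are the orange bars at (368,201), (352,256) and (420,243). The one at (368,201) is clearly the smallest. The jars at (123,157) and (116,207) and the dish at (399,130) are out of the way.

```bash
cat >> h.py <<'E'
def blobs(s,lo,hi,amin=60):
    m=cv2.inRange(cv2.cvtColor(s['image'],cv2.COLOR_BGR2HSV),lo,hi)
    m=cv2.morphologyEx(m,cv2.MORPH_CLOSE,np.ones((5,5)))
    return [c for c in cv2.findContours(m,0,1)[0] if cv2.contourArea(c)>amin]
def rect(s,c,z):
    w=np.array([ray(s,*p,z)[:2] for p in c.reshape(-1,2)]).astype(np.float32)
    r=cv2.minAreaRect(w*1000); b=cv2.boxPoints(r)/1000
    e=[b[1]-b[0],b[2]-b[1]]; e=max(e,key=np.linalg.norm); 
    return np.round(np.array(r[0])/1000,4),np.round(np.sort(r[1]),1),round(np.degrees(np.arctan2(e[1],e[0]))%180,1)
OR=((3,150,60),(18,255,255));BL=((105,120,50),(130,255,255))
E
python3 - <<'E'
from h import *
for n in('top','scene'):
    s=snap(n); print(n)
    for c in blobs(s,*BL): print('blue',rect(s,c,.0365))
    for c in blobs(s,*OR): print('or',rect(s,c,.012),cv2.boundingRect(c))
    for c in blobs(s,(0,0,0),(180,255,28),150):
        u=cv2.boundingRect(c)
        if u[2]<70: print('blk',u,rect(s,c,.022),'h',rect(s,c,.052))
    g=s['image']
    wm=cv2.inRange(cv2.cvtColor(g,cv2.COLOR_BGR2HSV),(0,0,150),(180,60,255))
    for c in cv2.findContours(cv2.morphologyEx(wm,cv2.MORPH_CLOSE,np.ones((25,25))),0,1)[0]:
        if cv2.contourArea(c)>3000: print('wh',cv2.boundingRect(c),rect(s,c,.006))
    x,y,w,h=(205,130,200,120) if n=='top' else (120,150,200,110)
    cv2.imwrite(f'pics/c_{n}.png',cv2.resize(g[y:y+h,x:x+w],None,fx=4,fy=4,interpolation=2))
E
```

```text
top
blue (array([ 0.5125, -0.0012]), array([ 63.3, 114.9]), np.float32(104.4))
or (array([ 0.345 , -0.2134]), array([ 43.3, 148.4]), np.float32(124.3)) (326, 235, 51, 43)
or (array([ 0.3775, -0.4031]), array([ 46. , 146.8]), np.float32(154.0)) (402, 216, 35, 54)
or (array([ 0.494 , -0.2664]), array([ 28.7, 103.1]), np.float32(111.3)) (349, 191, 38, 22)
or (array([0.6237, 0.3926]), array([54.3, 55.3]), np.float32(153.0)) (119, 147, 23, 23)
wh (0, 0, 512, 384) (array([0.5532, 0.0398]), array([1091. , 1517.2]), np.float32(89.1))
scene
blue (array([ 0.508, -0.003]), array([ 65.6, 116. ]), np.float32(104.3))
or (array([0.5947, 0.4132]), array([ 56.6, 125.1]), np.float32(140.3)) (392, 200, 31, 33)
or (array([ 0.4939, -0.2684]), array([ 36.5, 103.1]), np.float32(110.3)) (133, 175, 38, 19)
or (array([0.4586, 0.4237]), array([30.4, 55.5]), np.float32(33.3)) (395, 166, 18, 16)
or (array([ 0.3765, -0.406 ]), array([ 53.8, 152.4]), np.float32(154.1)) (90, 132, 43, 41)
or (array([ 0.3443, -0.2153]), array([ 53.4, 149.4]), np.float32(123.8)) (153, 128, 50, 31)
blk (209, 208, 46, 26) (array([ 0.6096, -0.0439]), array([ 56. , 112.6]), np.float32(104.7)) h (array([ 0.6262, -0.0413]), array([ 53.9, 108.3]), np.float32(104.7))
blk (100, 134, 17, 19) (array([ 0.3543, -0.4186]), array([34.5, 76.1]), np.float32(32.3)) h (array([ 0.3807, -0.4018]), array([33.2, 73.2]), np.float32(32.3))
blk (168, 125, 15, 19) (array([ 0.3184, -0.2249]), array([35.6, 70.5]), np.float32(23.8)) h (array([ 0.3461, -0.2154]), array([34.3, 67.8]), np.float32(23.8))
blk (233, 0, 54, 91) (array([-0.1603,  0.0315]), array([208.9, 560.1]), np.float32(2.1)) h (array([-0.1144,  0.0312]), array([200.9, 538.7]), np.float32(2.1))
```

View pics/c_top.png

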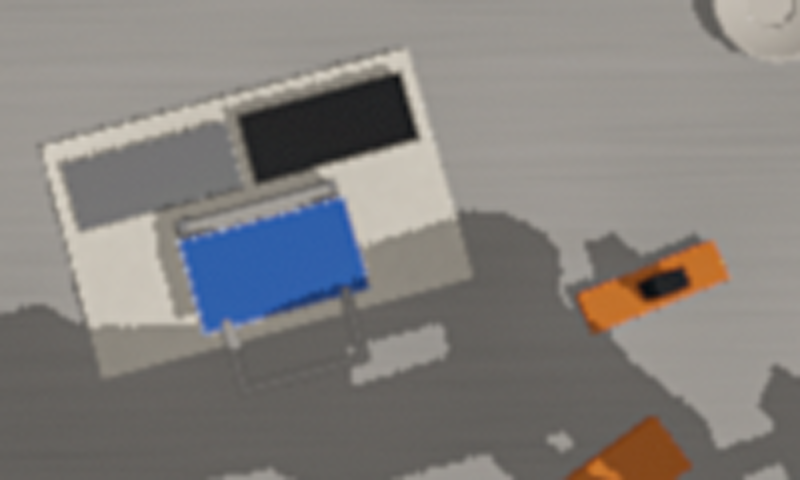

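The crop confirms the choice: the small orange spacer with the black handle is at (665,283) in the crop. The bail bar runs from (243,392) to (360,360), the grey ledge is on the +y side and the black one on the -y side.

```bash
python3 - <<'E'
from h import *
s=snap('top'); q=np.array([(40,146),(408,48),(472,275),(104,378)])/4+[205,130]-.4
w=np.array([ray(s,*p,.006)[:2] for p in q]); o=w.mean(0)
print('stand',o,[np.linalg.norm(w[i]-w[i-1]).round(3) for i in range(4)])
d=w[0]-w[1]; print('yaw',np.degrees(np.arctan2(-d[0],d[1])))
t=np.radians(14.4);u=np.array([np.cos(t),np.sin(t)])
pl=np.array([.5103,-.0021]); o2=pl+.042*u; print('o from plate',o2)
bar=ray(s,*(np.array([300,375])/4+[205,130]-.4),.033)[:2]; print('bar pix',bar,'from o2',o2-.118*u,'o',o-.118*u)
for n in('top','scene'):
    s=snap(n);g=s['image'];x,y,w_,h=(345,185,48,35) if n=='top' else (128,165,48,35)
    m=((g[y:y+h,x:x+w_].max(2)<30)*255).astype(np.uint8)
    for c in cv2.findContours(m,0,1)[0]:
        if cv2.contourArea(c)>15:
            M=cv2.moments(c);p=[M['m10']/M['m00']+x,M['m01']/M['m00']+y];print(n,p,ray(s,*p,.052),ray(s,*p,.035))
E
```

```text
stand [0.55320023 0.00876421] [np.float64(0.17), np.float64(0.271), np.float64(0.168), np.float64(0.268)]
yaw 14.014363056820237
o from plate [0.55098049 0.00834498]
bar pix [ 0.43698876 -0.0172101 ] from o2 [ 0.43668768 -0.02100043] o [ 0.43890742 -0.02058119]
scene [149.36666666666667, 179.26363636363635] [ 0.50691438 -0.26267381  0.052     ] [ 0.49482304 -0.26909582  0.035     ]
```

Request:
{"fn": "servo_tool", "kwargs": {
  "moves": [
    [1.15,-1.12,0,-1,0],
    [2.3,-2.24,0,-2,0.1],
    [3.45,-3.36,0,-3,0.2],
    [4.6,-4.48,0,-4,0.3],
    [5.75,-5.6,0,-5,0.4],
    [6.9,-6.72,0,-6,0.5],
    [8.05,-7.84,0,-7,0.55],
    [9.2,-8.96,0,-8,0.55],
    [10.35,-10.1,0,-9,0.55],
    [11.5,-11.2,0,-10,0.55]
  ]
}}

```text
time: 1.18
tool_pos: [0.3538, -0.1733, 0.2058]
ee_rot: [3.14, 0.0, 1.346]
wrist_force: [1.7, -0.2, 0.5]
width: 0.0427
finger_force: 0.0
```

```bash
cat >> h.py <<'E'
O=np.array([.552,.0085]);T=np.radians(14.2)
def st(x,y): return O+np.array([x*np.cos(T)-y*np.sin(T),x*np.sin(T)+y*np.cos(T)])
def delta(xyz,yawdeg):
    o=robot.get_obs();M=R.from_euler('xyz',o['ee_rot']).as_matrix()
    d=M.T@(np.array(xyz)-o['tool_pos'])/.025
    dy=(yawdeg-np.degrees(np.arctan2(M[1,0],M[0,0]))+180)%360-180
    print('t',round(o['time'],2),'pos',np.round(o['tool_pos'],4),'rot',np.round(o['ee_rot'],3),'w',round(o['width'],4),'F',np.round(o['wrist_force'],1),'ff',round(float(o['finger_force']),1),'| move',np.round(d,2),'yaw',round(-dy/6,2))
E
python3 -c "
from h import *
delta([*st(-.118,0),.1],104.2)"
```

```text
t 1.18 pos [ 0.3538 -0.1733  0.2058] rot [3.14  0.    1.346] w 0.0427 F [ 1.7 -0.2  0.5] ff 0.0 | move [6.71 1.9  4.23] yaw -4.52
```

Request:
{"fn": "servo_tool", "kwargs": {
  "moves": [
    [1.3,0.4,0.5,-0.9,0.55],
    [2.7,0.8,1.2,-1.8,0.55],
    [4.0,1.2,2.0,-2.7,0.55],
    [5.3,1.5,2.8,-3.6,0.55],
    [6.7,1.9,3.5,-4.5,0.55],
    [6.7,1.9,4.2,-4.5,0.55],
    [6.7,1.9,4.2,-4.5,0.55]
  ]
}}

```text
time: 1.77
tool_pos: [0.4355, -0.0207, 0.0966]
ee_rot: [-3.134, -0.003, 1.816]
wrist_force: [0.3, -0.2, -0.3]
width: 0.0421
finger_force: 0.0
```

```bash
python3 -c "
from h import *
delta([*st(-.118,0),.014],104.2)
s=snap('scene');p=proj(s,[*st(-.118,0),.033]);print(p)
g=s['image'];x,y=int(p[0])-60,int(p[1])-60
cv2.imwrite('pics/a.png',cv2.resize(g[y:y+100,x:x+120],None,fx=5,fy=5,interpolation=2))"
```

```text
t 1.77 pos [ 0.4355 -0.0207  0.0966] rot [-3.134e+00 -3.000e-03  1.816e+00] w 0.0421 F [ 0.3 -0.2 -0.3] ff 0.0 | move [-0.02  0.11  3.3 ] yaw -0.02
[241.9673816  163.37418001]
```

View pics/a.png

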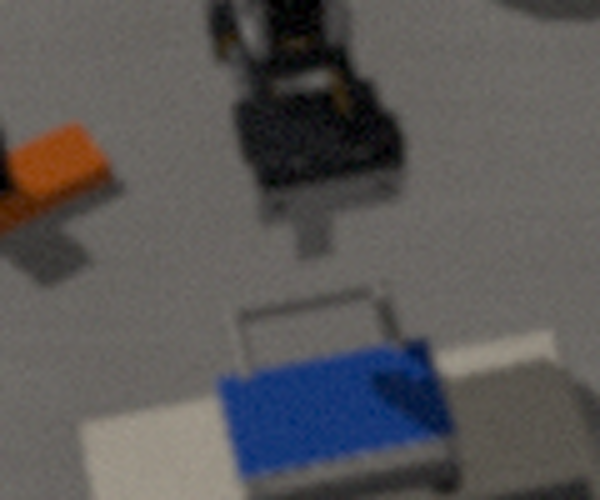

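The bar's middle sits at crop (310,302), within about a pixel of the prediction. The fingers are above it, so I descend and grip.

Request:
{"fn": "servo_tool", "kwargs": {
  "moves": [
    [0,0.1,0.8,0,0.55],
    [0,0.1,1.6,0,0.55],
    [0,0.1,2.4,0,0.55],
    [0,0.1,3.3,0,0.55],
    [0,0.1,3.3,0,0.55],
    [0,0.1,3.3,0,0.9],
    [0,0.1,3.3,0,0.95],
    [0,0.1,3.3,0,0.95],
    [0,0.1,3.3,0,0.95],
    [0,0.1,3.3,0,0.95]
  ]
}}

```text
time: 2.65
tool_pos: [0.4402, -0.0229, 0.0192]
ee_rot: [-3.141, 0.001, 1.812]
wrist_force: [-6.0, -2.9, 2.4]
width: 0.0125
finger_force: 3.4
```

```bash
python3 -c "
from h import *
delta([*st(-.118,0),.014],104.2)
for a in range(10,181,10):
  b=np.radians(a); print(a,'dy %.2f dz %.2f'%(.118*(1-np.cos(b))/.025,-.118*np.sin(b)/.025))"
```

```text
t 2.65 pos [ 0.4402 -0.0229  0.0192] rot [-3.141e+00  1.000e-03  1.812e+00] w 0.0125 F [-6.  -2.9  2.4] ff 3.4 | move [ 0.12 -0.08  0.21] yaw -0.06
10 dy 0.07 dz -0.82
20 dy 0.28 dz -1.61
30 dy 0.63 dz -2.36
40 dy 1.10 dz -3.03
50 dy 1.69 dz -3.62
60 dy 2.36 dz -4.09
70 dy 3.11 dz -4.44
80 dy 3.90 dz -4.65
90 dy 4.72 dz -4.72
100 dy 5.54 dz -4.65
110 dy 6.33 dz -4.44
120 dy 7.08 dz -4.09
130 dy 7.75 dz -3.62
140 dy 8.34 dz -3.03
150 dy 8.81 dz -2.36
160 dy 9.16 dz -1.61
170 dy 9.37 dz -0.82
180 dy 9.44 dz -0.00
```

Request:
{"fn": "servo_tool", "kwargs": {
  "moves": [
    [0,0,0,0,1],
    [0,0,0,0,1],
    [0,0,0,0,1],
    [0,0,0,0,1]
  ]
}}

```text
time: 2.98
tool_pos: [0.4388, -0.0232, 0.0183]
ee_rot: [-3.138, 0.001, 1.813]
wrist_force: [-4.2, -1.8, 3.6]
width: 0.0089
finger_force: 30.0
```

```bash
python3 -c "
from h import *
delta([*st(-.118,0),.014],104.2)"
```

```text
t 2.98 pos [ 0.4388 -0.0232  0.0183] rot [-3.138e+00  1.000e-03  1.813e+00] w 0.0089 F [-4.2 -1.8  3.6] ff 30.0 | move [ 0.12 -0.02  0.17] yaw -0.06
```

Request:
{"fn": "servo_tool", "kwargs": {
  "moves": [
    [0.01,0.02,-0.4,0,1],
    [0.01,0.07,-0.82,0,1],
    [0.01,0.16,-1.22,0,1],
    [0.02,0.28,-1.61,0,1],
    [0.02,0.44,-2.0,0,1],
    [0.02,0.63,-2.36,0,1],
    [0.02,0.85,-2.71,0,1],
    [0.02,1.1,-3.03,0,1],
    [0.02,1.38,-3.34,0,1],
    [0.02,1.69,-3.62,0,1]
  ]
}}

```text
time: 3.82
tool_pos: [0.4794, -0.0128, 0.1106]
ee_rot: [-3.137, 0.002, 1.812]
wrist_force: [-6.9, -4.0, 3.6]
width: 0.0091
finger_force: 30.0
```

```bash
python3 -c "
from h import *
b=np.radians(50);delta([*st(-.118*np.cos(b),0),.014+.118*np.sin(b)],104.2)"
```

```text
t 3.82 pos [ 0.4794 -0.0128  0.1106] rot [-3.137e+00  2.000e-03  1.812e+00] w 0.0091 F [-6.9 -4.   3.6] ff 30.0 | move [ 0.11 -0.01  0.25] yaw -0.07
```

Request:
{"fn": "servo_tool", "kwargs": {
  "moves": [
    [0,0.32,-0.25,0,1],
    [0,0.67,-0.47,0,1],
    [0,1.04,-0.66,0,1],
    [0,1.42,-0.82,0,1],
    [0,1.81,-0.94,0,1],
    [0,2.21,-1.03,0,1],
    [0,2.62,-1.08,0,1],
    [0,3.03,-1.1,0,1],
    [0,3.44,-1.08,0,1],
    [0,3.85,-1.03,0,1]
  ]
}}

```text
time: 4.65
tool_pos: [0.5761, 0.0114, 0.1358]
ee_rot: [3.139, 0.001, 1.812]
wrist_force: [-0.3, -2.5, 2.0]
width: 0.0095
finger_force: 30.0
```

```bash
python3 -c "
from h import *
b=np.radians(100);delta([*st(-.118*np.cos(b),0),.014+.118*np.sin(b)],104.2)"
```

```text
t 4.65 pos [0.5761 0.0114 0.1358] rot [3.139e+00 1.000e-03 1.812e+00] w 0.0095 F [-0.3 -2.5  2. ] ff 30.0 | move [ 0.12 -0.15  0.22] yaw -0.06
```

Request:
{"fn": "servo_tool", "kwargs": {
  "moves": [
    [0,0.56,0.14,0,1],
    [0,1.1,0.34,0,1],
    [0,1.61,0.6,0,1],
    [0,2.09,0.93,0,1],
    [0,2.52,1.31,0,1],
    [0,2.9,1.74,0,1],
    [0,3.23,2.22,0,1],
    [0,3.49,2.73,0,1],
    [0,3.69,3.27,0,1],
    [0,3.83,3.83,0,1]
  ]
}}

```text
time: 5.48
tool_pos: [0.6669, 0.0341, 0.0364]
ee_rot: [-3.138, -0.0, 1.812]
wrist_force: [-5.5, -3.9, 0.5]
width: 0.0086
finger_force: 30.0
```

Request:
{"fn": "servo_tool", "kwargs": {
  "moves": [
    [0,0.05,0.4,0,1],
    [0,0.08,0.75,0,1],
    [0,0.08,0.8,0,1],
    [0,0.08,0.8,0,1]
  ]
}}

```text
time: 5.82
tool_pos: [0.6678, 0.0342, 0.0181]
ee_rot: [-3.138, -0.0, 1.812]
wrist_force: [-8.3, -4.0, 5.6]
width: 0.009
finger_force: 30.0
```

```bash
python3 -c "
from h import *
delta([*st(.118,0),.014],104.2)
snap('top','t2.png')"
```

```text
t 5.82 pos [0.6678 0.0342 0.0181] rot [-3.138 -0.     1.812] w 0.009 F [-8.3 -4.   5.6] ff 30.0 | move [ 0.14 -0.02  0.16] yaw -0.06
```

View pics/t2.png

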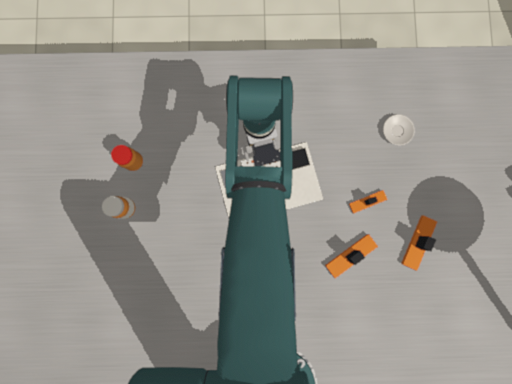

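The arm hides the plate in this view, but the measured pose fits a plate turned right over. I'll release part way, lift, and head for the spacer.

Request:
{"fn": "servo_tool", "kwargs": {
  "moves": [
    [0,0,0,0,0.55],
    [0,0,0,0,0.55],
    [0,0,0,0,0.55],
    [0,0,0,0,0.55],
    [0,0,0,0,0.55],
    [0,0,-1.2,0,0.55],
    [0,0,-2.4,0,0.55],
    [0,0,-3.8,0,0.55],
    [0,0,-5.2,0,0.55],
    [0,0,-5.2,0,0.55]
  ]
}}

```text
time: 6.7
tool_pos: [0.674, 0.0349, 0.1589]
ee_rot: [3.125, 0.004, 1.813]
wrist_force: [0.1, 0.3, 2.0]
width: 0.042
finger_force: 0.0
```

```bash
python3 -c "
from h import *
delta([.494,-.267,.15],110.9)"
```

```text
t 6.7 pos [0.674  0.0349 0.1589] rot [3.125 0.004 1.813] w 0.042 F [0.1 0.3 2. ] ff 0.0 | move [-10.    -9.89   0.23] yaw -1.17
```

Request:
{"fn": "servo_tool", "kwargs": {
  "moves": [
    [-1.1,-1.1,0,-0.2,0.55],
    [-2.2,-2.2,0,-0.4,0.55],
    [-3.3,-3.3,0,-0.6,0.55],
    [-4.4,-4.4,0,-0.8,0.55],
    [-5.5,-5.5,0,-1.0,0.55],
    [-6.6,-6.6,0,-1.2,0.55],
    [-7.7,-7.7,0,-1.2,0.55],
    [-8.8,-8.8,0,-1.2,0.55],
    [-10,-9.9,0.2,-1.2,0.55],
    [-10,-9.9,0.2,-1.2,0.55]
  ]
}}

```text
time: 7.53
tool_pos: [0.4855, -0.273, 0.1427]
ee_rot: [-3.139, 0.002, 1.93]
wrist_force: [0.8, 0.0, 0.2]
width: 0.0422
finger_force: 0.0
```

```bash
python3 -c "
from h import *
delta([.494,-.267,.025],110.9)
s=snap('scene');g=s['image']
cv2.imwrite('pics/b.png',cv2.resize(g[120:260,100:320],None,fx=3.5,fy=3.5,interpolation=2))
for c in blobs(s,*OR): print(rect(s,c,.012))"
```

```text
t 7.53 pos [ 0.4855 -0.273   0.1427] rot [-3.139e+00  2.000e-03  1.930e+00] w 0.0422 F [0.8 0.  0.2] ff 0.0 | move [0.12 0.42 4.71] yaw -0.05
(array([0.6004, 0.4097]), array([ 54.9, 109.4]), np.float32(141.8))
(array([ 0.4957, -0.2685]), array([ 35.5, 101.6]), np.float32(110.7))
(array([0.4594, 0.4273]), array([33.9, 54.7]), np.float32(46.6))
(array([ 0.4049, -0.42  ]), array([54.8, 88.4]), np.float32(154.5))
(array([ 0.3442, -0.2146]), array([ 53.5, 147.5]), np.float32(124.0))
```

View pics/b.png

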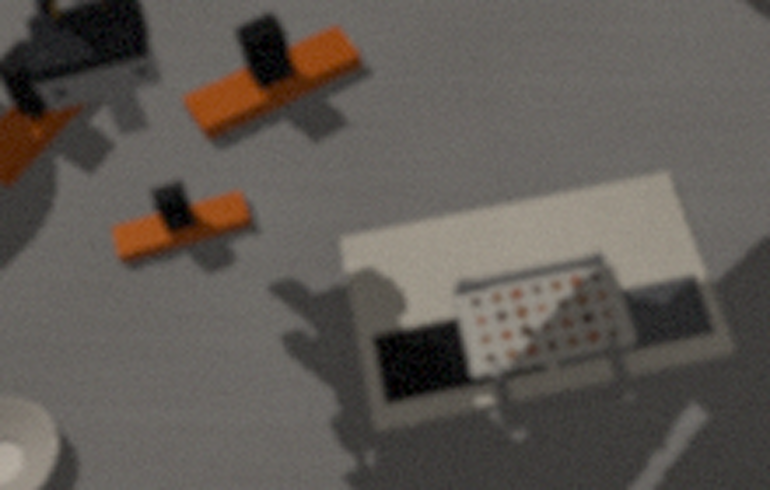

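The plate lies seeded face up (crop (545,320)), and the small spacer at (185,222) is clear of the fingers. I descend part way and let the arm settle.

Request:
{"fn": "servo_tool", "kwargs": {
  "moves": [
    [0.12,0.2,0.6,0,0.55],
    [0.12,0.2,1.3,0,0.55],
    [0.12,0.2,2.0,0,0.55],
    [0.12,0.2,2.0,0,0.55],
    [0.12,0.2,2.0,0,0.55],
    [0.12,0.2,2.0,0,0.55]
  ]
}}

```text
time: 8.08
tool_pos: [0.4935, -0.2623, 0.0945]
ee_rot: [3.14, 0.001, 1.939]
wrist_force: [-0.3, 1.1, -0.2]
width: 0.042
finger_force: 0.0
```

```bash
python3 -c "
from h import *
delta([.494,-.267,.021],110.9)"
```

```text
t 8.08 pos [ 0.4935 -0.2623  0.0945] rot [3.140e+00 1.000e-03 1.939e+00] w 0.042 F [-0.3  1.1 -0.2] ff 0.0 | move [-0.18 -0.05  2.94] yaw 0.03
```

Request:
{"fn": "servo_tool", "kwargs": {
  "moves": [
    [-0.18,-0.05,0.8,0,0.55],
    [-0.18,-0.05,1.6,0,0.55],
    [-0.18,-0.05,2.4,0,0.55],
    [-0.18,-0.05,2.9,0,0.55],
    [-0.18,-0.05,2.9,0,0.55],
    [-0.18,-0.05,2.9,0,0.55],
    [-0.18,-0.05,2.9,0,0.9],
    [-0.18,-0.05,2.9,0,0.9],
    [-0.18,-0.05,2.9,0,0.9],
    [-0.18,-0.05,2.9,0,0.9]
  ]
}}

```text
time: 8.92
tool_pos: [0.4936, -0.2677, 0.0221]
ee_rot: [3.14, 0.002, 1.938]
wrist_force: [0.1, 0.0, 0.8]
width: 0.0192
finger_force: 0.0
```

Request:
{"fn": "servo_tool", "kwargs": {
  "moves": [
    [0,0,0,0,0.95],
    [0,0,0,0,0.95],
    [0,0,0,0,0.95],
    [0,0,0,0,0.95]
  ]
}}

```text
time: 9.25
tool_pos: [0.4935, -0.2677, 0.0219]
ee_rot: [3.141, 0.001, 1.938]
wrist_force: [0.2, 0.1, 4.9]
width: 0.0159
finger_force: 30.0
```

```bash
python3 -c "
from h import *
delta([.494,-.267,.021],110.9)"
```

```text
t 9.25 pos [ 0.4935 -0.2677  0.0219] rot [3.141e+00 1.000e-03 1.938e+00] w 0.0159 F [0.2 0.1 4.9] ff 30.0 | move [0.02 0.03 0.04] yaw 0.02
```

Request:
{"fn": "servo_tool", "kwargs": {
  "moves": [
    [0,0,-0.6,0,0.95],
    [0,0,-1.4,0,0.95],
    [0,0,-2.4,0,0.95],
    [0,0,-3.4,0,0.95],
    [0,0,-4.4,0,0.95],
    [0,0,-4.8,0,0.95],
    [0,0,-4.8,0,0.95]
  ]
}}

```text
time: 9.83
tool_pos: [0.4943, -0.2682, 0.1437]
ee_rot: [3.138, 0.005, 1.938]
wrist_force: [-0.7, 0.4, -0.6]
width: 0.0157
finger_force: 30.0
```

```bash
python3 -c "
from h import *
delta([*st(.043,.134),.12],104.2)"
```

```text
t 9.83 pos [ 0.4943 -0.2682  0.1437] rot [3.138 0.005 1.938] w 0.0157 F [-0.7  0.4 -0.6] ff 30.0 | move [14.63  8.47  0.91] yaw 1.14
```

Request:
{"fn": "servo_tool", "kwargs": {
  "moves": [
    [0.7,0.4,0,0.1,0.95],
    [1.8,1.0,0,0.2,0.95],
    [3.0,1.7,0,0.4,0.95],
    [4.2,2.4,0,0.6,0.95],
    [5.4,3.1,0,0.8,0.95],
    [6.6,3.8,0,1.0,0.95],
    [7.8,4.5,0,1.1,0.95],
    [9.0,5.2,0,1.1,0.95],
    [10.2,5.9,0,1.1,0.95],
    [11.4,6.6,0,1.1,0.95]
  ]
}}

```text
time: 10.67
tool_pos: [0.5433, 0.0596, 0.1381]
ee_rot: [-3.137, -0.001, 1.823]
wrist_force: [0.8, 0.8, -0.1]
width: 0.0158
finger_force: 30.0
```

Request:
{"fn": "servo_tool", "kwargs": {
  "moves": [
    [1.2,0.6,0,0,0.95],
    [2.4,1.3,0,0,0.95],
    [3.2,1.8,0.4,0,0.95],
    [3.2,1.8,0.8,0,0.95],
    [3.2,1.8,0.8,0,0.95],
    [3.2,1.8,0.8,0,0.95]
  ]
}}

```text
time: 11.17
tool_pos: [0.5666, 0.1457, 0.1179]
ee_rot: [-3.136, 0.0, 1.823]
wrist_force: [0.2, -0.4, -1.0]
width: 0.0157
finger_force: 30.0
```

```bash
python3 -c "
from h import *
delta([*st(.043,.134),.0365],104.2)"
```

```text
t 11.17 pos [0.5666 0.1457 0.1179] rot [-3.136  0.     1.823] w 0.0157 F [ 0.2 -0.4 -1. ] ff 30.0 | move [ 0.19 -0.17  3.26] yaw 0.04
```

Request:
{"fn": "servo_tool", "kwargs": {
  "moves": [
    [0.2,-0.17,0.6,0.04,0.95],
    [0.2,-0.17,1.2,0.04,0.95],
    [0.2,-0.17,1.8,0.04,0.95],
    [0.2,-0.17,2.4,0.04,0.95],
    [0.2,-0.17,2.9,0.04,0.95],
    [0.2,-0.17,3.2,0.04,0.95],
    [0.2,-0.17,3.25,0.04,0.95],
    [0.2,-0.17,3.25,0.04,0.95]
  ]
}}

```text
time: 11.83
tool_pos: [0.5628, 0.1497, 0.0394]
ee_rot: [-3.141, 0.0, 1.818]
wrist_force: [0.3, -0.3, -1.0]
width: 0.0155
finger_force: 30.0
```

```bash
python3 -c "
from h import *
delta([*st(.043,.134),.0365],104.2)
s=snap('scene');g=s['image']
cv2.imwrite('pics/c.png',cv2.resize(g[150:270,190:350],None,fx=4.5,fy=4.5,interpolation=2))
for c in blobs(s,*OR): print(rect(s,c,.0265),cv2.boundingRect(c))
print('ledge',[np.round((proj(s,[*st(.043+a*.025,.064+b*.06),.012])-[190,150])*4.5) for a,b in((-1,1),(1,1),(1,-1))],'spacer',[np.round((proj(s,[*st(.043+a*.015,.134-b),.0265])-[190,150])*4.5) for a,b in((-1,.052),(1,.052),(1,-.052))])"
```

```text
t 11.83 pos [0.5628 0.1497 0.0394] rot [-3.141  0.     1.818] w 0.0155 F [ 0.3 -0.3 -1. ] ff 30.0 | move [-0.01 -0.08  0.12] yaw -0.01
(array([0.6027, 0.4067]), array([ 55.7, 120.3]), np.float32(141.8)) (391, 200, 35, 33)
(array([0.5691, 0.1225]), array([33.6, 52.6]), np.float32(106.2)) (285, 199, 23, 14)
(array([0.4706, 0.4206]), array([37.1, 55.5]), np.float32(46.6)) (395, 166, 20, 16)
(array([ 0.3878, -0.3974]), array([ 52.9, 150.2]), np.float32(154.9)) (90, 132, 43, 40)
(array([ 0.3564, -0.2105]), array([ 52.9, 145. ]), np.float32(125.5)) (153, 128, 50, 31)
ledge [array([488., 218.]), array([515., 289.]), array([313., 333.])] spacer [array([427., 233.]), array([442., 277.]), array([614., 239.])]
```

View pics/c.png

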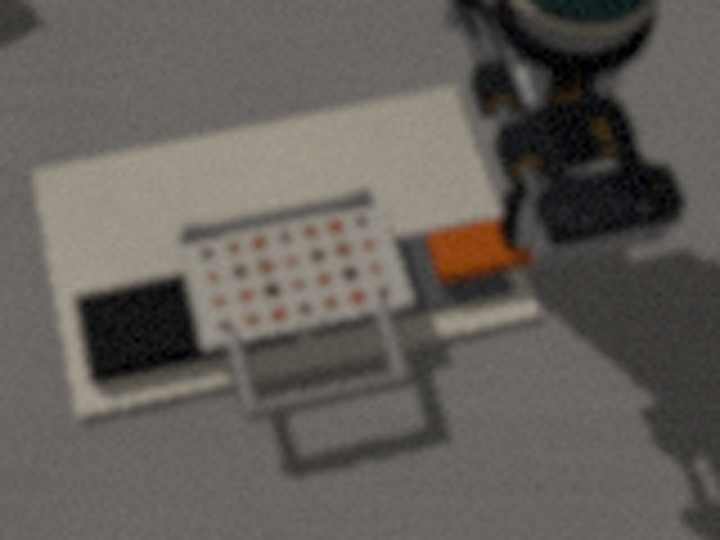

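The spacer's inner end at crop (428,237)–(442,282) matches the prediction and lines up with the grey ledge, clear of the plate end at about x=412. I lower it 2.5 mm and slide it in.

Request:
{"fn": "servo_tool", "kwargs": {
  "moves": [
    [0,-0.08,0.1,0,0.95],
    [-0.3,-0.08,0.1,0,0.95],
    [-0.6,-0.08,0.1,0,0.95],
    [-0.9,-0.08,0.1,0,0.95],
    [-1.2,-0.08,0.1,0,0.95],
    [-1.5,-0.08,0.1,0,0.95],
    [-1.8,-0.08,0.1,0,0.95],
    [-2.1,-0.08,0.1,0,0.95],
    [-2.2,-0.08,0.1,0,0.95],
    [-2.2,-0.08,0.1,0,0.95]
  ]
}}

```text
time: 12.72
tool_pos: [0.5747, 0.0957, 0.0372]
ee_rot: [-3.141, 0.0, 1.817]
wrist_force: [0.5, 0.2, -0.5]
width: 0.0157
finger_force: 30.0
```

```bash
python3 -c "
from h import *
delta([*st(.043,.079),.034],104.2)"
```

```text
t 12.72 pos [0.5747 0.0957 0.0372] rot [-3.141  0.     1.817] w 0.0157 F [ 0.5  0.2 -0.5] ff 30.0 | move [ 0.   -0.02  0.13] yaw -0.01
```

Request:
{"fn": "servo_tool", "kwargs": {
  "moves": [
    [0,0,0.07,0,0.95],
    [0,0,0.14,0,0.95],
    [0,0,0.14,0,0.95],
    [0,0,0.14,0,0.95]
  ]
}}

```text
time: 13.05
tool_pos: [0.5746, 0.0969, 0.0339]
ee_rot: [3.141, 0.0, 1.819]
wrist_force: [0.2, -0.1, 0.8]
width: 0.016
finger_force: 30.0
```

Request:
{"fn": "servo_tool", "kwargs": {
  "moves": [
    [0,0,0,0,0.55],
    [0,0,0,0,0.55],
    [0,0,0,0,0.55],
    [0,0,0,0,0.55],
    [0,0,0,0,0.55],
    [0,0,-1,0,0.55],
    [0,0,-2,0,0.55],
    [0,0,-3,0,0.55],
    [0,0,-3.5,0,0.55],
    [0,0,-3.5,0,0.55]
  ]
}}

```text
time: 13.88
tool_pos: [0.5769, 0.0968, 0.1254]
ee_rot: [3.134, 0.001, 1.819]
wrist_force: [0.2, -0.2, 0.6]
width: 0.0424
finger_force: 0.0
```

```bash
python3 -c "
from h import *
delta([*st(.042,0),.06],104.2)
s=snap('scene');g=s['image']
cv2.imwrite('pics/d.png',cv2.resize(g[150:270,190:350],None,fx=4.5,fy=4.5,interpolation=2))
for c in blobs(s,*OR,20): print(rect(s,c,.024),cv2.boundingRect(c))
print('sp outer',[np.round((proj(s,[*st(.043+a*.015,.079+.052),.024])-[190,150])*4.5) for a in(-1,1)])"
```

```text
t 13.88 pos [0.5769 0.0968 0.1254] rot [3.134e+00 1.000e-03 1.819e+00] w 0.0424 F [ 0.2 -0.2  0.6] ff 0.0 | move [-3.18 -0.17  2.62] yaw -0.0
(array([0.6025, 0.4044]), array([ 54.7, 118.6]), np.float32(133.1)) (391, 200, 34, 33)
(array([0.572 , 0.1135]), array([34.2, 63.4]), np.float32(105.3)) (279, 200, 27, 15)
(array([0.4686, 0.4223]), array([38.1, 55.2]), np.float32(48.7)) (395, 166, 21, 14)
(array([ 0.386 , -0.3996]), array([ 52.2, 151.8]), np.float32(154.5)) (90, 132, 43, 41)
(array([ 0.3549, -0.2114]), array([ 52.9, 146.1]), np.float32(123.9)) (153, 128, 50, 31)
sp outer [array([507., 218.]), array([523., 261.])]
```

View pics/d.png

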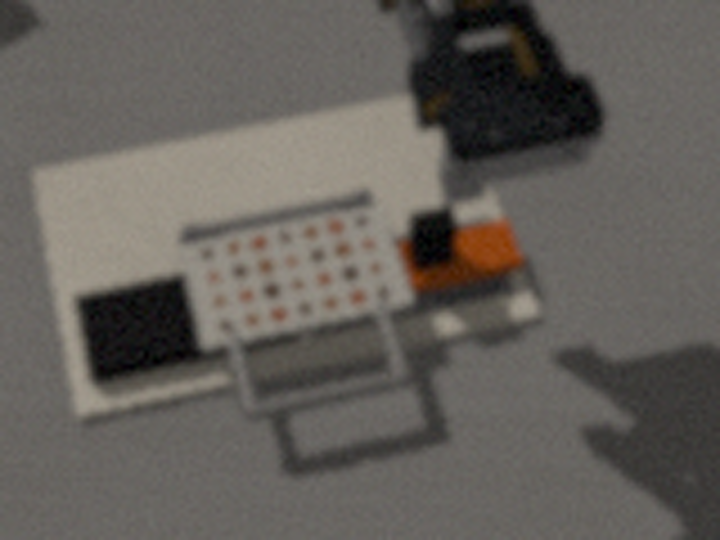

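The spacer lies on the grey ledge with its handle (432,238) just outside the plate end and its outer end at (508,222)–(522,265), as predicted. Next I shut the fingers and press at the plate's middle.

Request:
{"fn": "servo_tool", "kwargs": {
  "moves": [
    [-0.8,0,0,0,0.7],
    [-1.6,-0.05,0,0,0.85],
    [-2.4,-0.1,0,0,1],
    [-3.2,-0.15,0,0,1],
    [-3.2,-0.15,0.7,0,1],
    [-3.2,-0.15,1.4,0,1],
    [-3.2,-0.15,2.1,0,1],
    [-3.2,-0.15,2.7,0,1],
    [-3.2,-0.15,2.7,0,1],
    [-3.2,-0.15,2.7,0,1]
  ]
}}

```text
time: 14.77
tool_pos: [0.5884, 0.0182, 0.0507]
ee_rot: [-3.136, -0.002, 1.818]
wrist_force: [-0.7, 0.1, -0.4]
width: 0.0006
finger_force: 0.0
```

```bash
python3 -c "
from h import *
delta([*st(.042,0),.0365],104.2)"
```

```text
t 14.77 pos [0.5884 0.0182 0.0507] rot [-3.136e+00 -2.000e-03  1.818e+00] w 0.0006 F [-0.7  0.1 -0.4] ff 0.0 | move [-0.02  0.18  0.57] yaw -0.0
```

Request:
{"fn": "servo_tool", "kwargs": {
  "moves": [
    [0,0.15,0.3,0,1],
    [0,0.15,0.5,0,1],
    [0,0.15,0.6,0,1],
    [0,0.15,0.7,0,1],
    [0,0.15,0.8,0,1],
    [0,0.15,0.8,0,1],
    [0,0.15,0.8,0,1],
    [0,0.15,0.8,0,1]
  ]
}}

```text
time: 15.43
tool_pos: [0.5944, 0.0191, 0.0346]
ee_rot: [3.141, 0.0, 1.819]
wrist_force: [-1.7, 1.1, 5.3]
width: 0.0002
finger_force: 2.1
```

```bash
python3 -c "
from h import *
delta([*st(.042,0),.031],104.2)"
```

```text
t 15.43 pos [0.5944 0.0191 0.0346] rot [3.141 0.    1.819] w 0.0002 F [-1.7  1.1  5.3] ff 2.1 | move [ 0.01 -0.07  0.14] yaw -0.0
```

Request:
{"fn": "servo_tool", "kwargs": {
  "moves": [
    [0,0,0.08,0,1],
    [0,0,0.16,0,1],
    [0,0,0.24,0,1],
    [0,0,0.24,0,1],
    [0,0,0.24,0,1],
    [0,0,0.24,0,1]
  ]
}}

```text
time: 15.93
tool_pos: [0.5944, 0.0191, 0.0311]
ee_rot: [3.14, 0.001, 1.819]
wrist_force: [-7.4, 0.6, 14.6]
width: 0.0005
finger_force: 7.6
```

Request:
{"fn": "servo_tool", "kwargs": {
  "moves": [
    [0,0,0.1,0,1],
    [0,0,0.2,0,1],
    [0,0,0.2,0,1],
    [0,0,0.2,0,1],
    [0,0,0.2,0,1]
  ]
}}

```text
time: 16.35
tool_pos: [0.5946, 0.019, 0.0308]
ee_rot: [3.139, 0.001, 1.819]
wrist_force: [-14.2, 0.3, 32.4]
width: 0.0004
finger_force: 16.3
```

Request:
{"fn": "servo_tool", "kwargs": {
  "moves": [
    [0,0,0.1,0,1],
    [0,0,0.2,0,1],
    [0,0,0.2,0,1],
    [0,0,0.2,0,1],
    [0,0,0.2,0,1]
  ]
}}

```text
time: 16.77
tool_pos: [0.5947, 0.0189, 0.0305]
ee_rot: [3.138, 0.002, 1.819]
wrist_force: [-22.3, 0.1, 50.4]
width: 0.0006
finger_force: 25.1
```

The plate went flush at z = 31 mm and the force then rose steeply. I back off to about 18 N and hold.

Request:
{"fn": "servo_tool", "kwargs": {
  "moves": [
    [0,0,-0.15,0,1],
    [0,0,-0.3,0,1],
    [0,0,-0.36,0,1],
    [0,0,-0.36,0,1],
    [0,0,-0.36,0,1],
    [0,0,-0.36,0,1]
  ]
}}

```text
time: 17.27
tool_pos: [0.5945, 0.019, 0.0311]
ee_rot: [3.14, 0.001, 1.819]
wrist_force: [-8.6, 0.7, 18.2]
width: 0.0005
finger_force: 9.3
```

```bash
python3 -c "
from h import *
delta([*st(.042,0),.031],104.2)
s=snap('scene')
for c in blobs(s,*OR,20): print(rect(s,c,.024),cv2.boundingRect(c))"
```

```text
t 17.27 pos [0.5945 0.019  0.0311] rot [3.140e+00 1.000e-03 1.819e+00] w 0.0005 F [-8.6  0.7 18.2] ff 9.3 | move [ 0.01 -0.07  0.  ] yaw 0.0
(array([0.6096, 0.3951]), array([57.7, 94.3]), np.float32(127.4)) (391, 203, 30, 32)
(array([0.5718, 0.1132]), array([33.7, 64.1]), np.float32(106.2)) (282, 200, 24, 15)
(array([0.4689, 0.4223]), array([35.1, 55.6]), np.float32(48.7)) (395, 166, 20, 16)
(array([ 0.3859, -0.3981]), array([ 50.8, 150.4]), np.float32(153.7)) (90, 132, 43, 41)
(array([ 0.3545, -0.211 ]), array([ 52.4, 145.6]), np.float32(124.0)) (153, 128, 50, 31)
```

The spacer has not moved, the plate is flush at z = 31 mm and about 18 N is being held.

```bash
python3 -c "
from h import *
print(robot.close_job())"
```

```text
the job is handed in; nothing more can be done
None
```

I handed the job in with the plate seeded face up, the smallest spacer let go under it on the low ledge, and the plate held flush at about 18 N; the hand-in returned no verdict.

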